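# Blank off the rinse manifold's open port and open its valve

### The arm

A 6-joint arm with a two-finger parallel gripper is mounted at the origin on the work surface. World frame = base frame: x ahead of the robot, y to its left, z up, the work surface at z = 0. Lengths are in m, angles in rad, forces in N, time in s.
With the tool pointing down it reaches from about 0.325 to 0.9 m from the base axis. Payload 6.1 kg.
Tool frame: the origin (TCP) lies at the centre of the arm's flange, where the gripper is bolted on; the fingertips stand 182 mm ahead of it and the grasp point (between the pads) lies 164 mm ahead of it; z points along the fingers, y is the line along which they close (so a half turn about z gives the same grasp; the last joint's range is limited). The gripper opens to 87 mm and grips with 3 to 60 N. Pads are 19 mm wide; open, the fingers measure 117 mm over their backs; the gripper's body (75 mm by 190 mm) begins 51 mm behind the grasp point.
Start: joints at [1.075, 0.22, 1.526, -0, 1.395, -0.126], TCP at [0.226, 0.583, 0.405] pointing down, gripper open.
Joint ranges: [-2.98, 2.98], [-0.91, 2.08], [0.09, 2.57], [-1.24, 4.39], [0.2, 2.65], [-2.68, 2.68]. Speed limits (rad/s): [2.57, 2.57, 3.01, 3.14, 3.14, 3.14].

### API

Orientations are given as a unit quaternion [w, x, y, z].
In Python, from cell import robot, read_camera, calibration, job gives the robot as it stands.
- The arm moves only by the tool drive_tool, never from a script. Its argument "increments" is a list of rows, each an object of numbers: "wx", "wy", "wz": the turn, a rotation vector about the tool's x, y, z normalised to -1 to 1, where 1 is 90 degrees; "dx", "dy", "dz": the shift along the tool's x, y, z normalised to -1 to 1, where 1 is 0.1 m; "fingers": the closure, from -1 (fully open) to 1 (shut). In form: [{"wx": .., "wy": .., "wz": .., "dx": .., "dy": .., "dz": .., "fingers": ..}, ...]. A call has 1 to 5 rows; each row is the pose to reach, as a shift and turn from the pose commanded when the call began, along the tool's axes at that moment; what a row does not reach only later rows make up. A row lasts 1/10 s, in which the tool goes at most 50 mm and 8.59 degrees, less where a joint would pass 70% of its speed; a pose out of reach is approached as far as the arm can. A call with a number of a shift or a turn outside -1 to 1 is refused whole. A call with a gripper value outside its range is refused whole. The fingers move at their own pace and stop on an object; "force" is the grip in N (left out, the last holds). Time passes only in rows, so rows that repeat a pose let the fingers close. It gives the time, the measured TCP pose, the force, the opening and the grip force at its end, in the units of the state.
- robot.observe(): the state, without advancing time (a new reading comes with each control period).
- read_camera(name): name is "scene" or "top" or "wrist"; returns (picture, depth): 384x512x3 uint8, red, green, blue; 384x512 float32, m along the optical axis (not along the pixel's ray), 0 where there is no reading.
- calibration(name): a dict with "vertical_fov" (degrees; the focal length in pixels is half the picture's height over the tangent of half this angle, whatever the lens; pixels are square), "cx", "cy" (the principal point, pixels), "world_from_camera" (4x4, takes a point from camera to world coordinates). Camera axes: x right, y down, z forward; pixel columns grow to the right and rows downward; lengths in m; the calibration is good to about 2 mm. A picture is of the moment at which its call begins: read the wrist's pose just before it. calibration takes no time and is no camera call; for the wrist camera it gives the pose at the moment of the call.
- job.close_job(): hands the job in; it is judged then, once.
The state is a dict: "clock": time; "joints": joint angles; "joint_vel": joint speeds; "effort": joint torques, N m; "tcp_pos": TCP position; "eef_rot": TCP orientation; "force": force on the tool from outside, world axes, zero at the start; "ft_torque": the same for the moment, N m; "opening": opening from 0.0 (shut) to 1.0 (fully open); "grasp_force": force on a finger pad.
Only numpy, scipy, OpenCV 4.12 (cv2) and the standard library are available. Lean on these libraries where they do the work, as an engineer would, in place of code of your own. Each camera call takes 0.05 s, during which the arm holds its last target. There are 200 camera calls.

### The job

Blank off the open port of the rinse manifold: plug the stepped blue block, the one with a narrower foot and a flange, into the rectangular socket until its flange sits fully home on the socket block, and let go of it. Only then swing the manifold's quarter-turn handle from closed all the way round to its open stop, leaving the plug home. Leave the other loose things on the bench where they are.

Things in the scene. Friction and masses are not known exactly. Their poses are not given: they have to be found in the camera images.
- manifold: Fixed rinse manifold: steel base plate 220 (x) x 400 (y) x 12 mm, centred at local (0, 10) mm. Origin on the bench, z up, +x away from the robot and +y left at yaw 0. Grey socket block 110 x 100 mm at local (-20, -120), top 62 mm above the bench. At the left an aluminium panel 180 x 190 mm slopes 35 deg: low edge (z 50 mm) at -x, high edge (z 150 mm) at +x; the valve stands square on it.
- pipe_end (a point): Free end, on its centre line, of the manifold's fixed overhead pipe (24 mm diameter, 338 mm up). From here it runs 150 mm along the manifold's +y, over the valve, then back and down a post at manifold (100, 195) mm. It blocks a vertical gripper over the handle's grip near the open stop: come tilted along the valve axis from the robot's side, the gripper's wide side along y.
- socket_hole0 (a point): Centre of the mouth of the socket, on the top face of the grey socket block (62 mm above the bench). Axes as the manifold's: z up. The blind hole is 53 mm along x, 39 mm along y, 34 mm deep, with a 3 mm chamfer.
- plug: Loose blue stepped block, 86 mm high, about 0.25 kg, standing upright on either side of the manifold. Origin at its underside's centre, z up. Foot 50 (x) x 36 (y) x 30 mm high; flange 68 x 54 mm, z 30 to 40; grip block 46 (x) x 26 (y) mm, z 40 to 86, held across the 26. Home when the flange rests on the socket block: origin 30 mm below the mouth, its x along the socket's x, either way round.
- valve (a joint): Angle of the quarter-turn handle, rad: 0 = closed stop (arm across, pointing to the manifold's +y), 1.571 = open stop (arm pointing up the slope, to the manifold's +x). It grows clockwise as seen from above. Starts near closed. Stiff (about 0.25 N m of friction), no spring: stays where left.
- valve_grip (a point): Grasp point on the handle's upright grip, a round black post of 22 mm diameter at the end of the flat arm, 85 mm from the valve axis and parallel to it. The point is 60 mm above the panel; the post runs from 34 mm (top of the arm) to 86 mm above the panel. z axis: along the valve axis, out of the panel; y axis: outwards along the arm.
- valve_hinge (a point): Point on the valve axis (leans 35 deg from vertical towards the manifold's -x), 60 mm above the panel, in the plane in which valve_grip travels. z axis: the valve axis, out of the panel; y axis: along the arm.
- block_a: Loose plain blue holding block with a slot across its top, 75 x 55 x 50 mm, no foot and no flange. Bystander. Origin at the underside's centre.
- block_b: Like block_a; bystander.
- jar: Squat brown glass jar with black cap, 84 mm diameter, 85 mm high. Bystander.
- insert: Clear resin tibial insert, 44 x 72 x 20 mm, lying flat. Bystander.
- spanner: Chrome spanner 180 mm long, lying flat along its x. Bystander.
Not all that is in view belongs to the job. What is shaped like the plug but red or turquoise is not meant.

How it is judged:
By the outcome, as a careful person would: the job done as asked, in the order asked, and still so for the second after the job is handed in, with the robot touching nothing.
It also fails if it takes over 64 s, if anything falls off the work surface, if the arm or the gripper's body presses on something with over 40 N, if the wrist force passes 120 N, or if a joint passes its speed limit or range.

## Working session

There is one attempt and no reset: what is moved stays moved. The work goes in short steps, Python scripts to look and compute and a tool call to move; the robot and the scene stay as the last step left them, time stands still between calls to the robot, and variables do not carry over. Pictures are saved under pics/ and viewed, at most 10 in all, crops included, and the job is handed in when it is done.

Besides the shell and the picture viewer there is one more tool, called in YAML: its name, and indented under it one key for each argument. drive_tool: Moves the arm, as the interface text tells. Its arguments: {"type":"object","properties":{"increments":{"type":"array"},"force":{"type":"number"}},"required":["increments"]}

```bash
ls; mkdir -p pics
cat > h.py <<'E'
import numpy as np, cv2
from cell import robot, read_camera, calibration, job
def shot(n):
    c=calibration(n); p,d=read_camera(n); return p,d,c
def cloud(d,c):
    h,w=d.shape; f=h/2/np.tan(np.radians(c["vertical_fov"])/2)
    u,v=np.meshgrid(np.arange(w),np.arange(h))
    P=np.stack([(u-c["cx"])/f*d,(v-c["cy"])/f*d,d],-1)
    T=np.array(c["world_from_camera"]); return P@T[:3,:3].T+T[:3,3]
E
python3 - <<'E'
from h import *
for n in("scene","top"):
    p,d,c=shot(n); cv2.imwrite(f"pics/{n}0.png",p[:,:,::-1]); np.savez(f"{n}.npz",p=p,P=cloud(d,c),d=d)
    print(n,c["vertical_fov"],np.round(c["world_from_camera"],3).tolist())
print(robot.observe())
E
```

```text
pics
scene 55.59071817015661 [[0.84, 0.286, -0.461, 1.071], [0.543, -0.451, 0.709, -0.854], [-0.005, -0.845, -0.534, 0.914], [0.0, 0.0, 0.0, 1.0]]
top 56.39924970189414 [[0.023, -0.998, 0.052, 0.412], [-1.0, -0.023, -0.005, 0.06], [0.006, -0.052, -0.999, 1.249], [0.0, 0.0, 0.0, 1.0]]
{'clock': 0.1, 'joints': array([ 1.07492990e+00,  2.21179206e-01,  1.52749933e+00, -2.57246014e-06,
        1.39465540e+00, -1.26098611e-01]), 'joint_vel': array([ 0.00220946, -0.00160419, -0.00147266,  0.00060487, -0.00012625,
       -0.00133195]), 'effort': array([ 1.77048452e-03, -4.95949674e+01, -3.88514614e+01,  7.03207450e-02,
        5.16807858e-02, -6.55219060e-05]), 'tcp_pos': array([0.22576577, 0.58254932, 0.40372517]), 'eef_rot': array([-2.65206174e-04,  1.83832130e-01,  9.82957268e-01, -8.29268275e-04]), 'force': array([-0.34896787, -0.08850271,  0.80753113]), 'ft_torque': array([-0.01829623,  0.01689127, -0.01597725]), 'grasp_force': 0.0, 'opening': 1.003720790536581}
```

View pics/scene0.png

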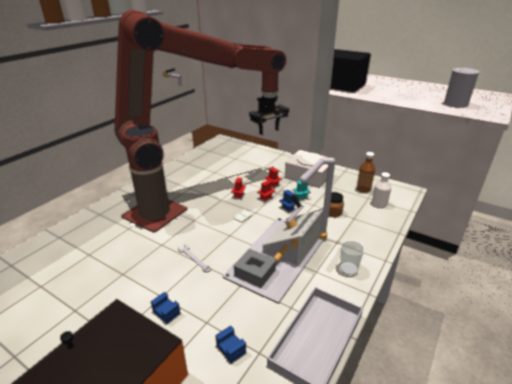

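View pics/top0.png

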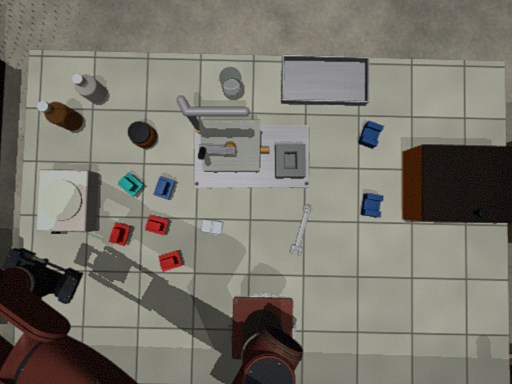

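The top view shows the plug as the blue stepped block at (165,187), with turquoise (131,184) and red decoys around it. The socket is at (291,160), the handle post near (204,153), the hinge near (230,147), and the pipe runs from (248,110) to (185,110). Next I'll measure these.

```bash
cat > m.py <<'E'
from h import *
z=np.load("top.npz"); p,P=z["p"],z["P"]; hsv=cv2.cvtColor(p,cv2.COLOR_RGB2HSV)
def win(u0,u1,v0,v1):
    m=np.zeros(p.shape[:2],bool); m[v0:v1,u0:u1]=1; return m
def rect(m,name):
    q=P[m][:,:2].astype(np.float32)*1000; r=cv2.minAreaRect(q)
    print(name,m.sum(),np.round(r[0],1),np.round(r[1],1),round(r[2],1),"z",np.round(np.percentile(P[m][:,2],[5,50,95])*1000,1)); return r
Z=P[...,2]
blue=(hsv[...,0]>100)&(hsv[...,0]<128)&(hsv[...,1]>110)
w=win(148,182,170,205)
b=w&(Z>.015); 
rect(b&blue,"plug all"); rect(b&(Z>.07)&blue,"plug grip"); rect(b&(Z>.02)&(Z<.06)&blue,"plug flange")
print("bench z",np.median(Z[win(320,350,260,290)]), np.median(Z[win(50,80,260,265)]))
rect(win(190,315,120,195)&(Z>.007)&(Z<.02),"plate")
s=win(268,312,138,185); t=s&(Z>.052)&(Z<.072); rect(t,"socket block")
hole=win(280,303,150,172)&(Z<.045); rect(hole,"hole floor")
# hole mouth by contour of the top face's hole, ray onto z=.062
c=calibration("top"); f=192/np.tan(np.radians(c["vertical_fov"])/2); T=np.array(c["world_from_camera"])
def ray(u,v,zz):
    d=T[:3,:3]@np.array([(u-c["cx"])/f,(v-c["cy"])/f,1]); return T[:3,3]+d*(zz-T[2,3])/d[2]
cn,hi=cv2.findContours(t.astype(np.uint8),cv2.RETR_CCOMP,cv2.CHAIN_APPROX_NONE)
for k,x in enumerate(cn):
    if cv2.contourArea(x)>50:
        q=np.array([ray(u,v,.062)[:2] for u,v in x[:,0]],np.float32)*1000; r=cv2.minAreaRect(q); print("cont",hi[0][k][3],np.round(r[0],1),np.round(r[1],1),round(r[2],1))
blk=(hsv[...,2]<60)&win(190,245,135,170)&(Z>.1)
rect(blk,"black post")
print(p[153,196:212].tolist()); print(np.round(P[153,196:240:2]*1000).tolist())
o=(hsv[...,0]<25)&(hsv[...,1]>130)&win(215,245,135,165); rect(o,"orange hub")
pp=win(180,255,90,125)&(Z>.31); rect(pp,"pipe")
cv2.imwrite("pics/z.png",cv2.resize(p[95:215,120:320,::-1],(800,480),interpolation=cv2.INTER_CUBIC))
E
python3 m.py
```

```text
plug all 298 [430.9 217.7] [312.4  64.1] 72.9 z [36.1 46.3 87.5]
plug grip 126 [432.5 211.1] [301.6  45.5] 73.9 z [76.3 84.6 88.7]
plug flange 164 [469.2 341.6] [52.6 64.1] 73.6 z [35.8 39.8 51.7]
bench z -0.0006461408196445362 -0.0010605623308156398
plate 3213 [588.1  49.2] [243.4 410.7] 5.2 z [ 8.  11.4 15.4]
socket block 810 [570.8 -81.6] [109.   97.7] 1.0 z [57.3 61.5 65.1]
hole floor 164 [574.4 -83.9] [48.5 35.4] 1.2 z [24.  27.9 32. ]
cont -1 [570.3 -81.7] [107.8  97. ] 1.1
cont 0 [570.2 -81.6] [53.9 43.4] 1.0
black post 73 [573.9 201.5] [18.6 38.9] 86.1 z [146.7 170.1 177.4]
[[177, 176, 181], [157, 157, 160], [88, 87, 90], [26, 26, 26], [19, 18, 17], [18, 13, 23], [16, 13, 16], [10, 5, 3], [7, 3, 9], [54, 55, 51], [83, 84, 81], [88, 88, 86], [98, 99, 96], [97, 98, 97], [97, 100, 98], [86, 88, 86]]
[[594.0, 241.0, 11.0], [594.0, 235.0, 10.0], [570.0, 205.0, 176.0], [571.0, 200.0, 172.0], [571.0, 194.0, 169.0], [584.0, 198.0, 85.0], [583.0, 191.0, 88.0], [584.0, 185.0, 84.0], [584.0, 178.0, 85.0], [584.0, 172.0, 87.0], [579.0, 162.0, 118.0], [580.0, 156.0, 119.0], [579.0, 149.0, 120.0], [580.0, 143.0, 120.0], [579.0, 136.0, 125.0], [579.0, 130.0, 123.0], [579.0, 124.0, 127.0], [578.0, 117.0, 132.0], [580.0, 111.0, 123.0], [580.0, 105.0, 124.0], [586.0, 100.0, 86.0], [586.0, 93.0, 84.0]]
orange hub 35 [609.6 119.1] [29.3 14.1] 83.0 z [115.8 124.8 132.4]
pipe 698 [590.   98.2] [332.7 145.6] 35.8 z [341.1 347.2 351. ]
```

View pics/z.png

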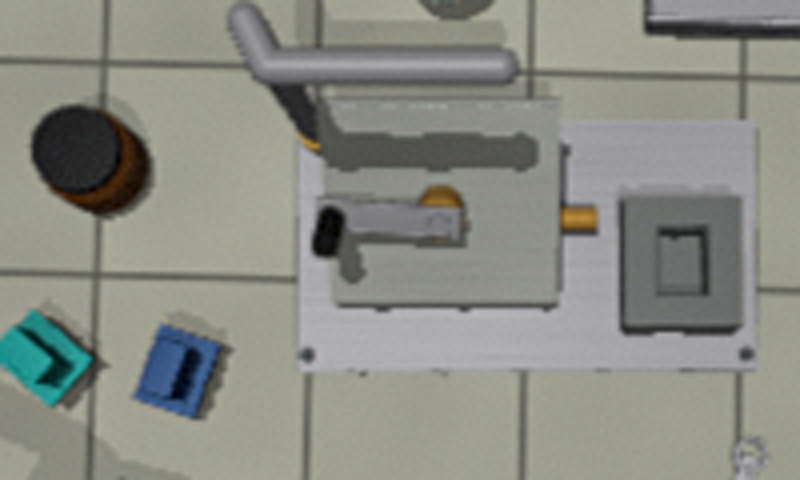

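The socket is at (570.5, -81.6) mm with yaw about 1°. The plate centre agrees with that to within 1 mm. I'll move over the plug and look closer with the wrist camera.

```bash
cat >> h.py <<'E'
from scipy.spatial.transform import Rotation as Ro
def pose():
    s=robot.observe(); q=s["eef_rot"]; return s["tcp_pos"],Ro.from_quat(np.r_[q[1:],q[0]])
def plan(gp=None,R=None,tcp=None):
    """units from here to grasp point gp with orientation R (turn units, shift units)"""
    t,r=pose(); R=R or r
    if tcp is None: tcp=np.array(gp)-R.as_matrix()[:,2]*.164
    print("turn",np.round((r.inv()*R).as_rotvec()/(np.pi/2),3),"shift",np.round(r.inv().apply(tcp-t)/.1,3), "clock",robot.observe()["clock"])
def down(yaw_y):  # tool down, tool y at yaw_y deg
    a=np.radians(yaw_y); y=np.array([np.cos(a),np.sin(a),0]); z=np.array([0,0,-1.]); return Ro.from_matrix(np.stack([np.cross(y,z),y,z],1))
E
python3 - <<'E'
from h import *
z=np.load("top.npz"); p,P=z["p"],z["P"]; hsv=cv2.cvtColor(p,cv2.COLOR_RGB2HSV); Z=P[...,2]
m=(hsv[...,0]>100)&(hsv[...,0]<128)&(hsv[...,1]>110); 
w=np.zeros_like(m); w[172:203,150:180]=1; m&=w&(P[...,1]>.25)
for lo,hi in((.075,.095),(.033,.047)):
    q=P[m&(Z>lo)&(Z<hi)][:,:2].astype(np.float32)*1000; print(cv2.minAreaRect(q),len(q))
w=np.zeros_like(m); w[95:122,190:255]=1; q=P[w&(Z>.3)&(Z<.4)]*1000; print("pipe",q.min(0),q.max(0),np.median(q,0))
w=np.zeros_like(m); w[118:178,198:266]=1; k=w&(P[...,0]>.5)
for y in(0,.01,.02,.03,.04,.05,.06): s=k&(abs(P[...,1]-y)<.004); print(y,s.sum(),np.round(np.percentile(Z[s],[5,50,95]),3))
plan(gp=[.45,.33,.2],R=down(73.6))
E
```

```text
((470.523681640625, 342.72418212890625), (27.189960479736328, 45.361061096191406), 72.31046295166016) 119
((469.2046813964844, 341.56561279296875), (52.60935592651367, 64.12887573242188), 73.57984161376953) 149
pipe [642.17897834  60.30782472 337.39574602] [666.85632834 211.17789903 353.29430476] [653.15837279 136.75152752 347.31899457]
0 68 [-0.001  0.011  0.041]
0.01 151 [-0.002  0.012  0.043]
0.02 109 [-0.001  0.012  0.062]
0.03 145 [0.011 0.095 0.147]
0.04 148 [0.011 0.096 0.144]
0.05 151 [0.011 0.092 0.147]
0.06 149 [0.011 0.091 0.147]
turn [-0.001 -0.    -0.053] shift [-3.004 -1.544  0.399] clock 0.1
```

drive_tool:
  increments:
    - {"dx":-0.4,"dy":-0.2,"wz":-0.053,"fingers":-1}
    - {"dx":-0.8,"dy":-0.4,"wz":-0.053,"fingers":-1}
    - {"dx":-1,"dy":-0.5,"wz":-0.053,"fingers":-1}

```text
invalid input at $.increments[0]: expected keys wx, wy, wz, dx, dy, dz, fingers
```

drive_tool:
  increments:
    - {"dx":-0.4,"dy":-0.2,"fingers":-1}
    - {"dx":-0.8,"dy":-0.4,"fingers":-1}
    - {"dx":-1,"dy":-0.5,"fingers":-0.3}
    - {"dx":-1,"dy":-0.5,"fingers":-0.3}
    - {"dx":-1,"dy":-0.5,"fingers":-0.3}

```text
invalid input at $.increments[0]: expected keys wx, wy, wz, dx, dy, dz, fingers
```

Run:
```python
from h import *
p,d,c=shot("wrist"); P=cloud(d,c); np.savez("w1.npz",p=p,P=P); cv2.imwrite("pics/w1.png",p[:,:,::-1])
o=robot.observe();print(o["tcp_pos"],o["opening"],o["force"]); print(np.round(c["world_from_camera"],3).tolist(),c["vertical_fov"])
hsv=cv2.cvtColor(p,cv2.COLOR_RGB2HSV)
m=(hsv[...,0]>100)&(hsv[...,0]<128)&(hsv[...,1]>110)
for lo,hi in((.078,.093),(.035,.045)):
    q=P[m&(P[...,2]>lo)&(P[...,2]<hi)][:,:2].astype(np.float32)*1000; print(len(q), cv2.minAreaRect(q) if len(q) else 0)
```

```text
[0.22581474 0.58257362 0.4038899 ] 1.0055393559624461 [-0.23847662 -0.1830244   0.17867908]
[[0.363, 0.905, 0.224, 0.165], [0.932, -0.351, -0.089, 0.605], [-0.002, 0.241, -0.971, 0.384], [0.0, 0.0, 0.0, 1.0]] 71.28090406997975
0 0
3 ((312.76531982421875, 662.5006103515625), (2.900482416152954, 80.59172821044922), 7.2211527824401855)
```

View pics/w1.png

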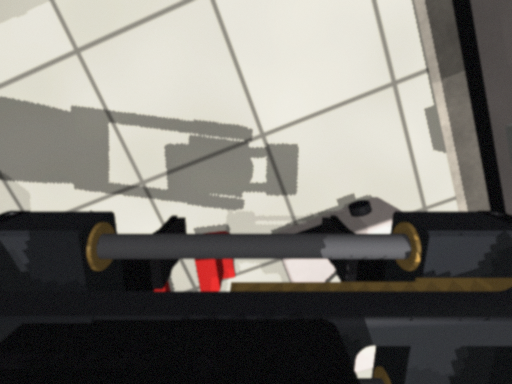

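The first wrist picture (arm not moved, since the calls were refused) shows the gripper's bar hiding everything below row 215. I need to stand about 90 mm beyond the plug to see it.

drive_tool:
  increments:
    - {"wx":0,"wy":0,"wz":-0.05,"dx":-0.4,"dy":-0.2,"dz":0,"fingers":-1}
    - {"wx":0,"wy":0,"wz":-0.05,"dx":-0.8,"dy":-0.4,"dz":0,"fingers":-1}
    - {"wx":0,"wy":0,"wz":-0.05,"dx":-1,"dy":-0.5,"dz":0,"fingers":-1}

```text
clock: 0.45
tcp_pos: [0.3026, 0.498, 0.4042]
eef_rot: [0.0, 0.146, 0.989, -0.001]
force: [-0.3, 0.0, 0.4]
opening: 1.003
grasp_force: 0.0
```

drive_tool:
  increments:
    - {"wx":0,"wy":0,"wz":0,"dx":-0.4,"dy":-0.2,"dz":0,"fingers":-1}
    - {"wx":0,"wy":0,"wz":0,"dx":-0.8,"dy":-0.4,"dz":0,"fingers":-1}
    - {"wx":0,"wy":0,"wz":0,"dx":-1,"dy":-0.5,"dz":0,"fingers":-1}

```text
clock: 0.75
tcp_pos: [0.3844, 0.4211, 0.4045]
eef_rot: [0.0, 0.146, 0.989, -0.0]
force: [-0.1, 0.1, 0.8]
opening: 0.999
grasp_force: 0.0
```

drive_tool:
  increments:
    - {"wx":0,"wy":0,"wz":0,"dx":-0.4,"dy":-0.2,"dz":0,"fingers":-0.2}
    - {"wx":0,"wy":0,"wz":0,"dx":-0.8,"dy":-0.4,"dz":0,"fingers":-0.2}
    - {"wx":0,"wy":0,"wz":0,"dx":-1,"dy":-0.5,"dz":0,"fingers":-0.2}

```text
clock: 1.05
tcp_pos: [0.4659, 0.3444, 0.4044]
eef_rot: [0.0, 0.146, 0.989, -0.0]
force: [0.3, -0.3, 0.7]
opening: 0.811
grasp_force: 0.0
```

drive_tool:
  increments:
    - {"wx":0,"wy":0,"wz":0,"dx":-0.4,"dy":0,"dz":0,"fingers":-0.2}
    - {"wx":0,"wy":0,"wz":0,"dx":-0.8,"dy":0,"dz":0,"fingers":-0.2}
    - {"wx":0,"wy":0,"wz":0,"dx":-0.8,"dy":0,"dz":0,"fingers":-0.2}
    - {"wx":0,"wy":0,"wz":0,"dx":-0.8,"dy":0,"dz":0,"fingers":-0.2}

```text
clock: 1.45
tcp_pos: [0.541, 0.3232, 0.4038]
eef_rot: [-0.001, 0.146, 0.989, -0.0]
force: [-1.0, 0.3, 0.2]
opening: 0.609
grasp_force: 0.0
```

Run:
```python
from h import *
p,d,c=shot("wrist"); P=cloud(d,c); np.savez("w1.npz",p=p,P=P); cv2.imwrite("pics/w2.png",p[:,:,::-1])
o=robot.observe();print(o["tcp_pos"],o["opening"],o["force"])
hsv=cv2.cvtColor(p,cv2.COLOR_RGB2HSV)
m=(hsv[...,0]>100)&(hsv[...,0]<128)&(hsv[...,1]>110)
for lo,hi in((.078,.093),(.035,.045)):
    q=P[m&(P[...,2]>lo)&(P[...,2]<hi)][:,:2].astype(np.float32)*1000; print(len(q), cv2.minAreaRect(q) if len(q) else 0)
```

```text
[0.54026884 0.32370279 0.40401384] 0.6016962914927116 [-0.80339638  0.61174141 -0.35502234]
1038 ((471.6679992675781, 343.3337707519531), (24.979097366333008, 45.035057067871094), 72.58592987060547)
1188 ((471.35113525390625, 342.953857421875), (50.74760437011719, 64.7835922241211), 72.67060852050781)
```

View pics/w2.png

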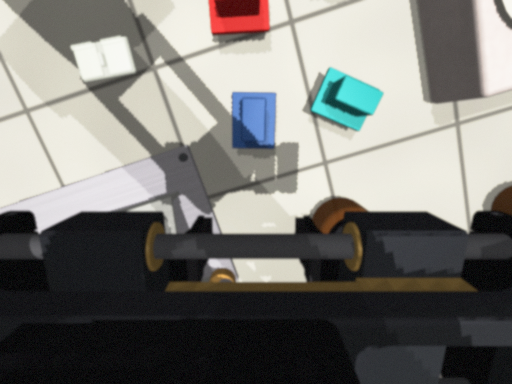

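The wrist view shows the plug at (254,120), flange and grip block clear, with free space on both sides. It measures (471, 343) mm at 72.6°. I'll plan the grasp from that.

Run:
```python
from h import *
plan(gp=[.4713,.3431,.068],R=down(72.6))
```

```text
turn [-0.    -0.001  0.008] shift [ 0.714 -0.011  1.721] clock 1.5
```

drive_tool:
  increments:
    - {"wx":0,"wy":0,"wz":0.008,"dx":0.4,"dy":-0.01,"dz":0,"fingers":-0.2}
    - {"wx":0,"wy":0,"wz":0.008,"dx":0.714,"dy":-0.01,"dz":0,"fingers":-0.2}
    - {"wx":0,"wy":0,"wz":0.008,"dx":0.714,"dy":-0.01,"dz":0.4,"fingers":-0.2}
    - {"wx":0,"wy":0,"wz":0.008,"dx":0.714,"dy":-0.01,"dz":0.8,"fingers":-0.2}
    - {"wx":0,"wy":0,"wz":0.008,"dx":0.714,"dy":-0.01,"dz":0.8,"fingers":-0.2}

```text
clock: 2.0
tcp_pos: [0.4681, 0.3429, 0.3189]
eef_rot: [-0.005, 0.15, 0.989, -0.003]
force: [-1.5, -1.6, -1.0]
opening: 0.599
grasp_force: 0.0
```

drive_tool:
  increments:
    - {"wx":0,"wy":0,"wz":0,"dx":0,"dy":0,"dz":0.3,"fingers":-0.2}
    - {"wx":0,"wy":0,"wz":0,"dx":0,"dy":0,"dz":0.6,"fingers":-0.2}
    - {"wx":0,"wy":0,"wz":0,"dx":0,"dy":0,"dz":0.8,"fingers":-0.2}
    - {"wx":0,"wy":0,"wz":0,"dx":0,"dy":0,"dz":0.92,"fingers":-0.2}
    - {"wx":0,"wy":0,"wz":0,"dx":0,"dy":0,"dz":0.92,"fingers":-0.2}

```text
clock: 2.5
tcp_pos: [0.4713, 0.3435, 0.2324]
eef_rot: [-0.001, 0.151, 0.989, -0.001]
force: [0.2, -0.0, 0.1]
opening: 0.598
grasp_force: 0.0
```

drive_tool:
  increments:
    - {"wx":0,"wy":0,"wz":0,"dx":0,"dy":0,"dz":0,"fingers":1}
    - {"wx":0,"wy":0,"wz":0,"dx":0,"dy":0,"dz":0,"fingers":1}
    - {"wx":0,"wy":0,"wz":0,"dx":0,"dy":0,"dz":0,"fingers":1}
    - {"wx":0,"wy":0,"wz":0,"dx":0,"dy":0,"dz":0,"fingers":1}
    - {"wx":0,"wy":0,"wz":0,"dx":0,"dy":0,"dz":0,"fingers":1}
  force: 30

```text
clock: 3.0
tcp_pos: [0.4722, 0.3435, 0.2336]
eef_rot: [0.0, 0.151, 0.988, 0.0]
force: [-0.5, -0.5, 3.9]
opening: 0.296
grasp_force: 30.0
```

drive_tool:
  increments:
    - {"wx":0,"wy":0,"wz":0,"dx":0,"dy":0,"dz":-0.4,"fingers":1}
    - {"wx":0,"wy":0,"wz":0,"dx":0,"dy":0,"dz":-0.8,"fingers":1}
    - {"wx":0,"wy":0,"wz":0,"dx":0,"dy":0,"dz":-1,"fingers":1}
    - {"wx":0,"wy":0,"wz":0,"dx":0,"dy":0,"dz":-1,"fingers":1}

```text
clock: 3.4
tcp_pos: [0.473, 0.3439, 0.3366]
eef_rot: [0.003, 0.151, 0.988, 0.002]
force: [1.3, 0.1, -2.0]
opening: 0.289
grasp_force: 30.0
```

Run:
```python
from h import *
z=np.load("scene.npz"); p,P=z["p"],z["P"]; Z=P[...,2]
for n in("scene","top"):
    P=np.load(n+".npz")["P"]; Z=P[...,2]
    t=(abs(P[...,0]-.57)<.08)&(abs(P[...,1]+.082)<.07)&(Z>.056)&(Z<.068)
    q=P[t][:,:2].astype(np.float32)*1000; print(n,len(q),cv2.minAreaRect(q),np.median(Z[t]))
p,d,c=shot("top"); P=cloud(d,c); hsv=cv2.cvtColor(p,cv2.COLOR_RGB2HSV)
plan(gp=[.45,.2,.16],R=down(91)); plan(gp=[.45,-.08,.16],R=down(91))
```

```text
scene 598 ((573.5266723632812, -80.02545166015625), (111.64420318603516, 106.45594024658203), 0.47574737668037415) 0.06121817599706164
top 795 ((570.5137939453125, -81.69966888427734), (108.22941589355469, 97.83916473388672), 1.1841785907745361) 0.06150836151344774
turn [ 0.001  0.002 -0.205] shift [-0.217 -1.436  0.097] clock 3.45
turn [ 0.001  0.002 -0.205] shift [-1.055 -4.108  0.093] clock 3.45
```

drive_tool:
  increments:
    - {"wx":0,"wy":0,"wz":-0.07,"dx":-0.1,"dy":-0.35,"dz":0,"fingers":1}
    - {"wx":0,"wy":0,"wz":-0.14,"dx":-0.2,"dy":-0.7,"dz":0,"fingers":1}
    - {"wx":0,"wy":0,"wz":-0.205,"dx":-0.26,"dy":-1,"dz":0,"fingers":1}
    - {"wx":0,"wy":0,"wz":-0.205,"dx":-0.26,"dy":-1,"dz":0,"fingers":1}

```text
clock: 3.85
tcp_pos: [0.4656, 0.2371, 0.3295]
eef_rot: [-0.003, -0.009, 1.0, -0.002]
force: [-1.2, 0.2, -1.4]
opening: 0.294
grasp_force: 30.0
```

drive_tool:
  increments:
    - {"wx":0,"wy":0,"wz":0,"dx":0,"dy":-0.35,"dz":0,"fingers":1}
    - {"wx":0,"wy":0,"wz":0,"dx":0,"dy":-0.7,"dz":0,"fingers":1}
    - {"wx":0,"wy":0,"wz":0,"dx":0,"dy":-1,"dz":0,"fingers":1}

```text
clock: 4.15
tcp_pos: [0.4678, 0.1393, 0.3305]
eef_rot: [-0.002, -0.009, 1.0, -0.0]
force: [0.3, -0.6, -1.5]
opening: 0.295
grasp_force: 30.0
```

drive_tool:
  increments:
    - {"wx":0,"wy":0,"wz":0,"dx":0,"dy":-0.35,"dz":0,"fingers":1}
    - {"wx":0,"wy":0,"wz":0,"dx":0,"dy":-0.7,"dz":0,"fingers":1}
    - {"wx":0,"wy":0,"wz":0,"dx":0,"dy":-1,"dz":0,"fingers":1}

```text
clock: 4.45
tcp_pos: [0.4697, 0.0391, 0.3307]
eef_rot: [-0.002, -0.008, 1.0, 0.0]
force: [0.7, 0.0, -1.9]
opening: 0.299
grasp_force: 30.0
```

drive_tool:
  increments:
    - {"wx":0,"wy":0,"wz":0,"dx":0,"dy":-0.35,"dz":0,"fingers":1}
    - {"wx":0,"wy":0,"wz":0,"dx":0,"dy":-0.7,"dz":0,"fingers":1}
    - {"wx":0,"wy":0,"wz":0,"dx":0,"dy":-1,"dz":0,"fingers":1}
    - {"wx":0,"wy":0,"wz":0,"dx":0,"dy":-1,"dz":0,"fingers":1}

```text
clock: 4.85
tcp_pos: [0.4719, -0.0622, 0.3309]
eef_rot: [-0.001, -0.007, 1.0, -0.0]
force: [0.6, 0.6, -1.6]
opening: 0.296
grasp_force: 30.0
```

Run:
```python
from h import *
p,d,c=shot("top"); cv2.imwrite("pics/t2.png",cv2.resize(p[120:270,180:380,::-1],(800,600)))
P=cloud(d,c); p,d,c=shot("scene"); cv2.imwrite("pics/s2.png",cv2.resize(p[140:320,150:390,::-1],(800,600),interpolation=cv2.INTER_CUBIC))
P=cloud(d,c);hsv=cv2.cvtColor(p,cv2.COLOR_RGB2HSV);m=(hsv[...,0]>100)&(hsv[...,0]<128)&(hsv[...,1]>110)
t,r=pose(); g=t+r.as_matrix()[:,2]*.164; k=m&(np.linalg.norm(P-g,axis=2)<.09); q=P[k]; print(g,k.sum(),q.min(0),q.max(0))
plan(gp=[.571,-.0813,.16],R=down(91))
```

```text
[ 0.47138358 -0.05959349  0.16700666] 223 [ 0.44525127 -0.09508393  0.10818726] [ 0.51143619 -0.04288592  0.22286071]
turn [ 0.001 -0.002 -0.001] shift [-0.988 -0.23   0.067] clock 4.95
```

View pics/s2.png

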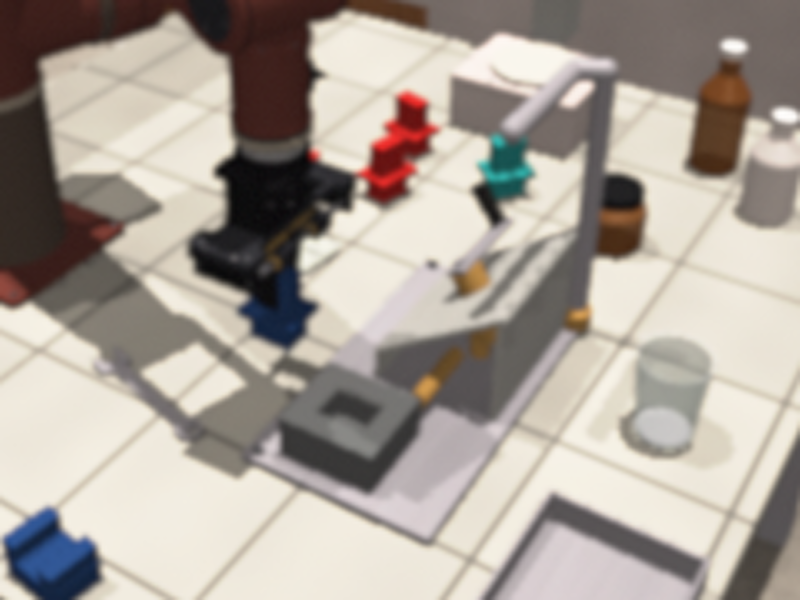

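The plug hangs upright in the gripper at (280,310) in the crop, and the socket at (350,410) is open. I'll move above it.

drive_tool:
  increments:
    - {"wx":0,"wy":0,"wz":0,"dx":-0.4,"dy":-0.1,"dz":0,"fingers":1}
    - {"wx":0,"wy":0,"wz":0,"dx":-0.8,"dy":-0.2,"dz":0,"fingers":1}
    - {"wx":0,"wy":0,"wz":0,"dx":-0.99,"dy":-0.23,"dz":0.1,"fingers":1}
    - {"wx":0,"wy":0,"wz":0,"dx":-0.99,"dy":-0.23,"dz":0.2,"fingers":1}
    - {"wx":0,"wy":0,"wz":0,"dx":-0.99,"dy":-0.23,"dz":0.2,"fingers":1}

```text
clock: 5.45
tcp_pos: [0.5706, -0.0794, 0.3094]
eef_rot: [-0.003, -0.01, 1.0, 0.001]
force: [-0.1, -0.5, -2.1]
opening: 0.292
grasp_force: 30.0
```

Run:
```python
from h import *
p,d,c=shot("top"); cv2.imwrite("pics/t3.png",cv2.resize(p[120:210,240:360,::-1],(800,600),interpolation=cv2.INTER_CUBIC))
p,d,c=shot("scene"); P=cloud(d,c)
hsv=cv2.cvtColor(p,cv2.COLOR_RGB2HSV);m=(hsv[...,0]>100)&(hsv[...,0]<128)&(hsv[...,1]>110)
t,r=pose(); g=t+r.as_matrix()[:,2]*.164; k=m&(np.linalg.norm(P-g,axis=2)<.09); q=P[k]; print(g,k.sum(),q.min(0),q.max(0))
plan(gp=[.571,-.0813,.10],R=down(91))
```

```text
[ 0.57012941 -0.07964861  0.14743554] 272 [ 0.54078064 -0.10783653  0.07802056] [ 0.60526427 -0.05752271  0.16591392]
turn [ 0.001 -0.002  0.001] shift [-0.005 -0.015  0.474] clock 5.55
```

drive_tool:
  increments:
    - {"wx":0,"wy":-0.002,"wz":0,"dx":-0.005,"dy":-0.015,"dz":0.08,"fingers":1}
    - {"wx":0,"wy":-0.002,"wz":0,"dx":-0.005,"dy":-0.015,"dz":0.16,"fingers":1}
    - {"wx":0,"wy":-0.002,"wz":0,"dx":-0.005,"dy":-0.015,"dz":0.22,"fingers":1}
    - {"wx":0,"wy":-0.002,"wz":0,"dx":-0.005,"dy":-0.015,"dz":0.28,"fingers":1}
    - {"wx":0,"wy":-0.002,"wz":0,"dx":-0.005,"dy":-0.015,"dz":0.28,"fingers":1}

```text
clock: 6.05
tcp_pos: [0.5715, -0.0823, 0.2833]
eef_rot: [0.001, -0.009, 1.0, 0.0]
force: [-0.2, 2.4, -3.2]
opening: 0.295
grasp_force: 29.9
```

drive_tool:
  increments:
    - {"wx":0,"wy":0,"wz":0,"dx":0,"dy":0,"dz":0.05,"fingers":1}
    - {"wx":0,"wy":0,"wz":0,"dx":0,"dy":0,"dz":0.1,"fingers":1}
    - {"wx":0,"wy":0,"wz":0,"dx":0,"dy":0,"dz":0.14,"fingers":1}
    - {"wx":0,"wy":0,"wz":0,"dx":0,"dy":0,"dz":0.17,"fingers":1}
    - {"wx":0,"wy":0,"wz":0,"dx":0,"dy":0,"dz":0.19,"fingers":1}

```text
clock: 6.55
tcp_pos: [0.5722, -0.0823, 0.2655]
eef_rot: [0.002, -0.009, 1.0, 0.0]
force: [0.9, 3.1, 9.3]
opening: 0.297
grasp_force: 29.9
```

drive_tool:
  increments:
    - {"wx":0,"wy":0,"wz":0,"dx":0,"dy":0,"dz":0.015,"fingers":1}
    - {"wx":0,"wy":0,"wz":0,"dx":0,"dy":0,"dz":0.03,"fingers":1}
    - {"wx":0,"wy":0,"wz":0,"dx":0,"dy":0,"dz":0.03,"fingers":1}

```text
clock: 6.85
tcp_pos: [0.5724, -0.0823, 0.2654]
eef_rot: [0.001, -0.009, 1.0, 0.0]
force: [-8.9, 6.3, 17.5]
opening: 0.298
grasp_force: 30.0
```

Run:
```python
from h import *
for n in("scene",):
    p,d,c=shot(n); P=cloud(d,c); cv2.imwrite("pics/s3.png",cv2.resize(p[215:305,210:330,::-1],(800,600),interpolation=cv2.INTER_CUBIC))
    hsv=cv2.cvtColor(p,cv2.COLOR_RGB2HSV);m=(hsv[...,0]>100)&(hsv[...,0]<128)&(hsv[...,1]>110)
    k=m&(np.linalg.norm(P-[.571,-.081,.09],axis=2)<.08); q=P[k]; print(k.sum(),q.min(0),np.percentile(q,[3,50,97],axis=0))
print(robot.observe()["force"],robot.observe()["tcp_pos"])
```

```text
196 [ 0.54168011 -0.11125518  0.06491927] [[ 0.54722781 -0.10933067  0.0676496 ]
 [ 0.5902747  -0.09462494  0.07311081]
 [ 0.60441015 -0.06672709  0.11786006]]
[-9.37880573  7.00086098 17.8266771 ] [ 0.57239251 -0.08231672  0.26539087]
```

View pics/s3.png

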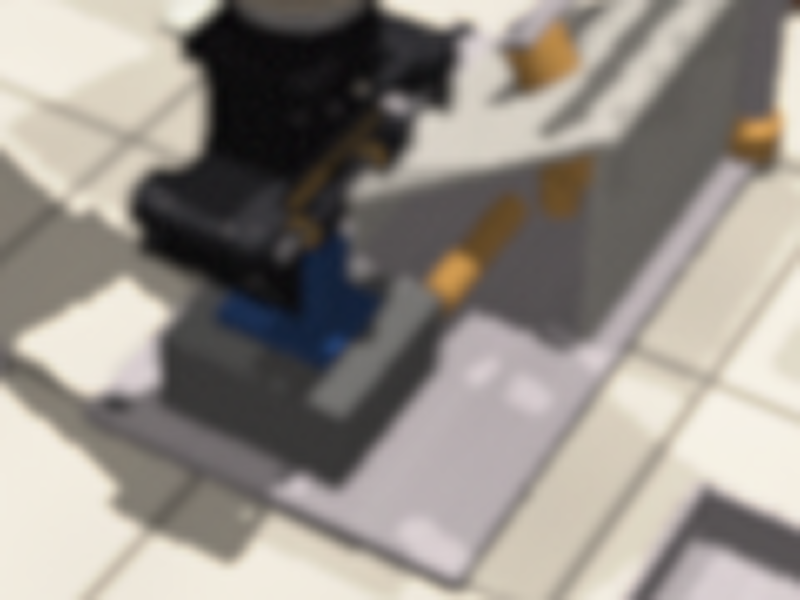

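The flange sits flat on the grey block with no gap showing at (320,350) in the crop. Its top is at about 72–73 mm, as it should be at home. I'll release and rise.

drive_tool:
  increments:
    - {"wx":0,"wy":0,"wz":0,"dx":0,"dy":0,"dz":-0.02,"fingers":-0.2}
    - {"wx":0,"wy":0,"wz":0,"dx":0,"dy":0,"dz":-0.02,"fingers":-0.2}
    - {"wx":0,"wy":0,"wz":0,"dx":0,"dy":0,"dz":-0.02,"fingers":-0.2}
    - {"wx":0,"wy":0,"wz":0,"dx":0,"dy":0,"dz":-0.02,"fingers":-0.2}

```text
clock: 7.3
tcp_pos: [0.5722, -0.0828, 0.2644]
eef_rot: [0.001, -0.009, 1.0, -0.0]
force: [0.1, 0.3, -0.3]
opening: 0.555
grasp_force: 0.0
```

drive_tool:
  increments:
    - {"wx":0,"wy":0,"wz":0,"dx":0,"dy":0,"dz":-0.2,"fingers":-0.2}
    - {"wx":0,"wy":0,"wz":0,"dx":0,"dy":0,"dz":-0.5,"fingers":-0.2}
    - {"wx":0,"wy":0,"wz":0,"dx":0,"dy":0,"dz":-0.9,"fingers":-0.2}
    - {"wx":0,"wy":0,"wz":0,"dx":0,"dy":0,"dz":-1,"fingers":-0.2}

```text
clock: 7.7
tcp_pos: [0.5732, -0.0831, 0.3696]
eef_rot: [0.005, -0.009, 1.0, -0.001]
force: [0.3, 0.3, 0.7]
opening: 0.6
grasp_force: 0.0
```

drive_tool:
  increments:
    - {"wx":0,"wy":0,"wz":0,"dx":0.4,"dy":0,"dz":0,"fingers":-0.2}
    - {"wx":0,"wy":0,"wz":0,"dx":0.8,"dy":0,"dz":0,"fingers":-0.2}
    - {"wx":0,"wy":0,"wz":0,"dx":1,"dy":0,"dz":0,"fingers":-0.2}
    - {"wx":0,"wy":0,"wz":0,"dx":1,"dy":0,"dz":0,"fingers":-0.2}

```text
clock: 8.1
tcp_pos: [0.47, -0.0843, 0.3635]
eef_rot: [0.001, -0.009, 1.0, 0.0]
force: [1.4, 1.0, 0.4]
opening: 0.598
grasp_force: 0.0
```

```bash
cat > plug.py <<'E'
from h import *
p,d,c=shot("top"); P=cloud(d,c); np.savez("top2.npz",p=p,P=P)
hsv=cv2.cvtColor(p,cv2.COLOR_RGB2HSV);m=(hsv[...,0]>100)&(hsv[...,0]<128)&(hsv[...,1]>110)
for lo,hi in((.08,.13),(.06,.08)):
    k=m&(np.linalg.norm(P[...,:2]-[.571,-.081],axis=2)<.06)&(P[...,2]>lo)&(P[...,2]<hi); q=P[k]
    if len(q): print(len(q),cv2.minAreaRect(q[:,:2].astype(np.float32)*1000),np.median(q[:,2]))
E
python3 plug.py
python3 - <<'E'
from h import *
P=np.load("top2.npz")["P"]; p=np.load("top2.npz")["p"]; hsv=cv2.cvtColor(p,cv2.COLOR_RGB2HSV)
# panel plane: fit, in manifold frame
yaw=np.radians(1.1); M=np.array([[np.cos(yaw),-np.sin(yaw),0],[np.sin(yaw),np.cos(yaw),0],[0,0,1]]); o=np.array([.571,-.0815,0])-M@[-.02,-.12,0]
L=(P-o)@M; n=np.array([-np.sin(np.radians(35)),0,np.cos(np.radians(35))]); h=L@n
print("origin",o)
w=(L[...,1]>-.005)&(L[...,1]<.165)&(L[...,0]>-.06)&(L[...,0]<.06)
hist,e=np.histogram(h[w],bins=np.arange(0,.2,.004)); print([(round(a*1000),int(b)) for a,b in zip(e,hist) if b>15])
h0=np.median(h[w&(h<.13)&(h>.06)]); print("panel h0",h0)
pan=w&(abs(h-h0)<.005)
for i in(0,1): print("pan ext",i,np.percentile(L[pan][:,i],[0.5,99.5]))
arm=w&(h-h0>.028)&(h-h0<.040); q=L[arm]; print("arm",len(q),q.min(0),q.max(0))
u=np.array([np.cos(np.radians(35)),0,np.sin(np.radians(35))])
print(cv2.minAreaRect(np.stack([q@u,q[:,1]],1).astype(np.float32)*1000))
top=(h-h0>.075)&(h-h0<.095)&(L[...,1]>.1)&(L[...,1]<.22)&(abs(L[...,0])<.06); q=L[top]; print("post top",len(q),np.median(h[top]-h0),[(q@u).min(),(q@u).max(),q[:,1].min(),q[:,1].max()],np.median(q@u),np.median(q[:,1]))
E
```

```text
92 ((570.7992553710938, -82.4198226928711), (25.529653549194336, 45.26472091674805), 88.02437591552734) 0.1165403395222896
105 ((570.9414672851562, -80.41572570800781), (46.584564208984375, 65.90128326416016), 87.85694122314453) 0.07116561153959577
origin [0.58869262 0.03886183 0.        ]
[(36, 30), (40, 61), (64, 261), (68, 1129), (72, 333), (100, 106), (104, 114), (108, 21)]
panel h0 0.07068121102862594
pan ext 0 [-0.05411931  0.05936687]
pan ext 1 [-0.0044336   0.16403226]
arm 241 [-0.01020518  0.06270796  0.11779419] [0.01622869 0.16264508 0.13984271]
((76.28620910644531, 112.95648193359375), (101.49307250976562, 27.47994613647461), 85.34230041503906)
post top 47 0.08510496759929322 [np.float64(0.0686281887588054), np.float64(0.08948999339565489), np.float64(0.15427608178520968), np.float64(0.1732593031426358)] 0.08305935443087772 0.16360392188846462
```

The plug is home: its top is at about 117 mm and the flange top at about 72 mm. The valve hinge fits the panel centre, with the arm at about 0.07 rad. I'll write down the grip arc and approach it.

```bash
cat >> h.py <<'E'
yaw=np.radians(1.1); M=np.array([[np.cos(yaw),-np.sin(yaw),0],[np.sin(yaw),np.cos(yaw),0],[0,0,1]]); O=np.array([.5887,.0389,0])
s35,c35=np.sin(np.radians(35)),np.cos(np.radians(35)); N=np.array([-s35,0,c35]); U=np.array([c35,0,s35]); Y=np.array([0,1.,0])
RV=Ro.from_matrix(M@np.stack([-U,Y,-N],1)); HU,HY,HH=.0740,.0798,.1307
def grip(q,lift=0): return O+M@((HU+.085*np.sin(q))*U+(HY+.085*np.cos(q))*Y+(HH+lift)*N)
E
python3 - <<'E'
from h import *
for q in(.07,.8,1.571): print(q,np.round(grip(q),4))
plan(gp=grip(.075,.1),R=RV)
E
```

```text
0.07 [0.5761 0.2033 0.1529]
0.8 [0.6216 0.1786 0.1845]
1.571 [0.6424 0.1197 0.1983]
turn [-0.    -0.387 -0.001] shift [ 0.414  2.856 -0.055] clock 8.15
```

drive_tool:
  increments:
    - {"wx":0,"wy":0,"wz":0,"dx":0.2,"dy":0.35,"dz":0,"fingers":-0.2}
    - {"wx":0,"wy":0,"wz":0,"dx":0.4,"dy":0.7,"dz":0,"fingers":-0.2}
    - {"wx":0,"wy":0,"wz":0,"dx":0.41,"dy":1,"dz":0,"fingers":-0.2}

```text
clock: 8.45
tcp_pos: [0.4286, 0.016, 0.364]
eef_rot: [0.001, -0.009, 1.0, 0.0]
force: [1.7, -0.0, -0.6]
opening: 0.598
grasp_force: 0.0
```

drive_tool:
  increments:
    - {"wx":0,"wy":0,"wz":0,"dx":0,"dy":0.35,"dz":0,"fingers":-0.2}
    - {"wx":0,"wy":0,"wz":0,"dx":0,"dy":0.7,"dz":0,"fingers":-0.2}
    - {"wx":0,"wy":0,"wz":0,"dx":0,"dy":1,"dz":0,"fingers":-0.2}

```text
clock: 8.75
tcp_pos: [0.4282, 0.1168, 0.3645]
eef_rot: [0.002, -0.009, 1.0, 0.0]
force: [-0.0, -1.3, 0.0]
opening: 0.597
grasp_force: 0.0
```

drive_tool:
  increments:
    - {"wx":0,"wy":-0.08,"wz":0,"dx":0,"dy":0.35,"dz":0,"fingers":-0.2}
    - {"wx":0,"wy":-0.16,"wz":0,"dx":0,"dy":0.7,"dz":0,"fingers":-0.2}
    - {"wx":0,"wy":-0.24,"wz":0,"dx":0,"dy":0.85,"dz":0,"fingers":-0.2}
    - {"wx":0,"wy":-0.32,"wz":0,"dx":0,"dy":0.85,"dz":0,"fingers":-0.2}
    - {"wx":0,"wy":-0.387,"wz":0,"dx":0,"dy":0.85,"dz":0,"fingers":-0.2}

```text
clock: 9.25
tcp_pos: [0.4263, 0.2014, 0.3646]
eef_rot: [0.303, -0.01, 0.953, 0.004]
force: [-0.1, -0.1, -0.1]
opening: 0.598
grasp_force: 0.0
```

drive_tool:
  increments:
    - {"wx":0,"wy":0,"wz":0,"dx":0,"dy":0,"dz":0,"fingers":-0.2}
    - {"wx":0,"wy":0,"wz":0,"dx":0,"dy":0,"dz":0,"fingers":-0.2}

```text
clock: 9.45
tcp_pos: [0.4261, 0.2003, 0.3643]
eef_rot: [0.299, -0.009, 0.954, 0.003]
force: [0.1, -0.3, 0.1]
opening: 0.603
grasp_force: 0.0
```

Run:
```python
from h import *
p,d,c=shot("scene"); cv2.imwrite("pics/s4.png",cv2.resize(p[110:305,190:390,::-1],(600,585),interpolation=cv2.INTER_CUBIC))
plan(gp=grip(.07,.0),R=RV)
p,d,c=shot("top");P=cloud(d,c);L=(P-O)@M; h=L@N; u=L@U
m=(h>.147)&(h<.162)&(L[...,1]>.12)&(L[...,1]<.2)&(u>.03)&(u<.13)&(p.max(2)<60); print(m.sum(),np.median(u[m]),np.median(L[m][:,1]))
```

```text
turn [-0.    -0.001 -0.001] shift [-0.016  0.004  0.952] clock 9.5
39 0.0812142086024581 0.1638006396227266
```

View pics/s4.png

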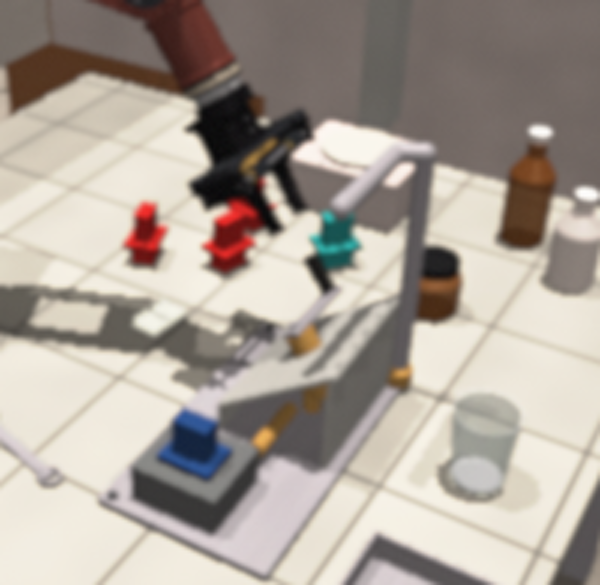

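The plug is seated at (195,445), and the open gripper at (250,165) stands up the valve axis from the black post at (318,272). I'll advance and grip.

drive_tool:
  increments:
    - {"wx":0,"wy":0,"wz":0,"dx":-0.02,"dy":0,"dz":0.3,"fingers":-0.2}
    - {"wx":0,"wy":0,"wz":0,"dx":-0.02,"dy":0,"dz":0.6,"fingers":-0.2}
    - {"wx":0,"wy":0,"wz":0,"dx":-0.02,"dy":0,"dz":0.8,"fingers":-0.2}
    - {"wx":0,"wy":0,"wz":0,"dx":-0.02,"dy":0,"dz":0.95,"fingers":-0.2}
    - {"wx":0,"wy":0,"wz":0,"dx":-0.02,"dy":0,"dz":0.95,"fingers":-0.2}

```text
clock: 10.05
tcp_pos: [0.4824, 0.2002, 0.2855]
eef_rot: [0.298, -0.008, 0.954, 0.002]
force: [0.2, -0.5, -0.7]
opening: 0.603
grasp_force: 0.0
```

drive_tool:
  increments:
    - {"wx":0,"wy":0,"wz":0,"dx":0,"dy":0,"dz":0,"fingers":1}
    - {"wx":0,"wy":0,"wz":0,"dx":0,"dy":0,"dz":0,"fingers":1}
    - {"wx":0,"wy":0,"wz":0,"dx":0,"dy":0,"dz":0,"fingers":1}
    - {"wx":0,"wy":0,"wz":0,"dx":0,"dy":0,"dz":0,"fingers":1}
    - {"wx":0,"wy":0,"wz":0,"dx":0,"dy":0,"dz":0,"fingers":1}
  force: 30

```text
clock: 10.55
tcp_pos: [0.4818, 0.2018, 0.2885]
eef_rot: [0.302, -0.009, 0.953, 0.004]
force: [0.3, 3.4, -1.2]
opening: 0.244
grasp_force: 30.0
```

Run:
```python
from h import *
t,r=pose(); g=t+r.as_matrix()[:,2]*.164; L=M.T@(g-O); print("u,y,h",L@U,L[1],L@N, "model q from here",np.arctan2(L@U-HU,L[1]-HY), np.hypot(L@U-HU,L[1]-HY))
g0=grip(.07)
for q in np.arange(.07,1.66,.1): print(round(q,2),np.round(RV.inv().apply(grip(q)-g0)/.1,2))
```

```text
u,y,h 0.08088412432119474 0.16523861777787047 0.13179572044403098 model q from here 0.08040022952671207 0.08571550953860514
0.07 [0. 0. 0.]
0.17 [-0.08 -0.01  0.  ]
0.27 [-0.17 -0.03  0.  ]
0.37 [-0.25 -0.06 -0.  ]
0.47 [-0.33 -0.09  0.  ]
0.57 [-0.4  -0.13  0.  ]
0.67 [-0.47 -0.18  0.  ]
0.77 [-0.53 -0.24  0.  ]
0.87 [-0.59 -0.3   0.  ]
0.97 [-0.64 -0.37 -0.  ]
1.07 [-0.69 -0.44 -0.  ]
1.17 [-0.72 -0.52  0.  ]
1.27 [-0.75 -0.6   0.  ]
1.37 [-0.77 -0.68  0.  ]
1.47 [-0.79 -0.76 -0.  ]
1.57 [-0.79 -0.85  0.  ]
```

drive_tool:
  increments:
    - {"wx":0,"wy":0,"wz":0,"dx":-0.08,"dy":-0.01,"dz":0,"fingers":1}
    - {"wx":0,"wy":0,"wz":0,"dx":-0.17,"dy":-0.03,"dz":0,"fingers":1}
    - {"wx":0,"wy":0,"wz":0,"dx":-0.25,"dy":-0.06,"dz":0,"fingers":1}
    - {"wx":0,"wy":0,"wz":0,"dx":-0.33,"dy":-0.09,"dz":0,"fingers":1}
    - {"wx":0,"wy":0,"wz":0,"dx":-0.4,"dy":-0.13,"dz":0,"fingers":1}

```text
clock: 11.05
tcp_pos: [0.5147, 0.191, 0.3113]
eef_rot: [0.302, -0.009, 0.953, 0.006]
force: [2.3, 16.8, -4.0]
opening: 0.245
grasp_force: 30.0
```

```bash
cat > q.py <<'E'
from h import *
t,r=pose(); g=t+r.as_matrix()[:,2]*.164; L=M.T@(g-O); print("u,y,h",L@U,L[1],L@N,"q",np.arctan2(L@U-HU,L[1]-HY), "rad",np.hypot(L@U-HU,L[1]-HY))
f=RV.inv().apply(robot.observe()["force"]); print("tool force",f, robot.observe()["ft_torque"])
p,d,c=shot("top"); P=cloud(d,c); LL=(P-O)@M; h=LL@N; u=LL@U
a=(h>.1)&(h<.110)&(u>.04)&(u<.2)&(LL[...,1]>.05)&(LL[...,1]<.17)
print(a.sum(), cv2.minAreaRect(np.stack([u[a],LL[a][:,1]],1).astype(np.float32)*1000) if a.sum()>5 else "")
plan(gp=grip(1.571),R=RV)
E
python3 q.py
```

```text
u,y,h 0.12074612279321095 0.15432218478186993 0.1317630992256827 q 0.5602357100683155 rad 0.08797019961817254
tool force [ 0.09695984 16.70870262  4.78082907] [2.4835652  0.46718378 1.2035194 ]
36 ((102.96928405761719, 109.91592407226562), (113.64620208740234, 15.77662181854248), 67.49972534179688)
turn [ 0.003  0.002 -0.002] shift [-0.377 -0.73   0.009] clock 11.1
```

drive_tool:
  increments:
    - {"wx":0,"wy":0,"wz":0,"dx":-0.07,"dy":-0.03,"dz":0,"fingers":1}
    - {"wx":0,"wy":0,"wz":0,"dx":-0.13,"dy":-0.09,"dz":0,"fingers":1}
    - {"wx":0,"wy":0,"wz":0,"dx":-0.19,"dy":-0.15,"dz":0,"fingers":1}
    - {"wx":0,"wy":0,"wz":0,"dx":-0.24,"dy":-0.22,"dz":0,"fingers":1}
    - {"wx":0,"wy":0,"wz":0,"dx":-0.29,"dy":-0.29,"dz":0,"fingers":1}

```text
clock: 11.6
tcp_pos: [0.5417, 0.163, 0.3305]
eef_rot: [0.307, -0.009, 0.952, 0.007]
force: [28.5, 20.4, -12.2]
opening: 0.232
grasp_force: 30.7
```

```bash
python3 q.py
```

```text
u,y,h 0.15524481189103195 0.12619637509276294 0.13229912004261832 q 1.0519214867512556 rad 0.09355930248220923
tool force [-16.62587722  19.81039894  26.54997412] [ 2.77482823 -2.24108889  1.25224274]
31 ((107.5364990234375, 100.68606567382812), (113.79415893554688, 20.153278350830078), 30.616897583007812)
turn [ 0.004  0.009 -0.002] shift [-0.052 -0.442  0.014] clock 11.65
```

Radial and axial forces have built up to about 35 N. I'll relax the grip to let them go, then check again.

drive_tool:
  increments:
    - {"wx":0,"wy":0,"wz":0,"dx":0,"dy":0,"dz":0,"fingers":0.2}
    - {"wx":0,"wy":0,"wz":0,"dx":0,"dy":0,"dz":0,"fingers":0.2}
    - {"wx":0,"wy":0,"wz":0,"dx":0,"dy":0,"dz":0,"fingers":0.2}
  force: 15

```text
clock: 11.95
tcp_pos: [0.5388, 0.16, 0.3271]
eef_rot: [0.3, -0.009, 0.954, 0.003]
force: [-0.9, -0.6, 0.4]
opening: 0.376
grasp_force: 0.0
```

```bash
python3 q.py;python3 - <<'E'
from h import *
p,d,c=shot("scene"); P=cloud(d,c); L=(P-O)@M; h=L@N; u=L@U
w=(u>.03)&(u<.22)&(L[...,1]>.03)&(L[...,1]<.2)
a=w&(h>.095)&(h<.11); print(a.sum(),cv2.minAreaRect(np.stack([u[a],L[a][:,1]],1).astype(np.float32)*1000))
cv2.imwrite("pics/s5.png",cv2.resize(p[140:260,240:380,::-1],(700,600),interpolation=cv2.INTER_CUBIC))
E
```

```text
u,y,h 0.14859243519168058 0.12186572934468129 0.1312283654856287 q 1.0573129256754987 rad 0.08563618962287527
tool force [ 0.53662314 -0.61254301 -0.86136514] [ 0.04442603  0.39277816 -0.02249452]
34 ((109.7188491821289, 100.20233154296875), (113.6470718383789, 26.145885467529297), 33.378623962402344)
turn [-0.001 -0.    -0.   ] shift [-0.105 -0.421  0.004] clock 12.0
157 ((141.51097106933594, 129.50973510742188), (196.72764587402344, 43.671958923339844), 41.7415657043457)
```

View pics/s5.png

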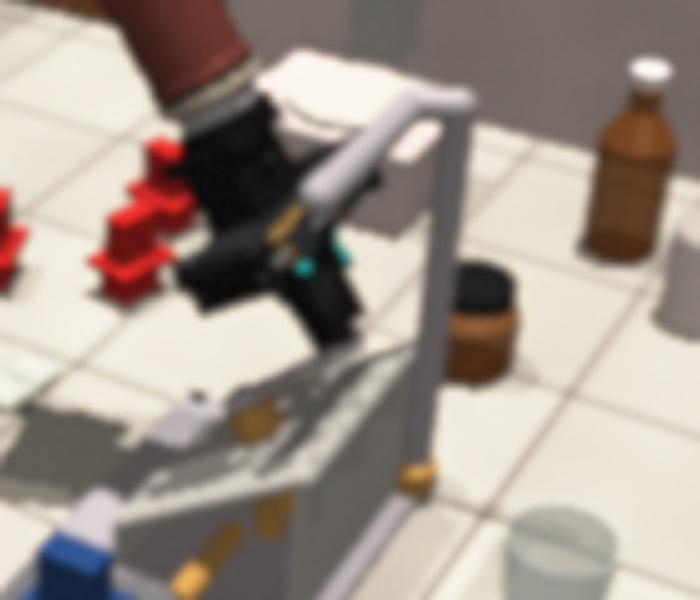

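drive_tool:
  increments:
    - {"wx":0,"wy":0,"wz":0,"dx":-0.04,"dy":0.03,"dz":0,"fingers":0.2}
    - {"wx":0,"wy":0,"wz":0,"dx":-0.04,"dy":0.03,"dz":0,"fingers":1}
    - {"wx":0,"wy":0,"wz":0,"dx":-0.04,"dy":0.03,"dz":0,"fingers":1}
    - {"wx":0,"wy":0,"wz":0,"dx":-0.04,"dy":0.03,"dz":0,"fingers":1}
    - {"wx":0,"wy":0,"wz":0,"dx":-0.04,"dy":0.03,"dz":0,"fingers":1}
  force: 15

```text
clock: 12.55
tcp_pos: [0.5424, 0.1631, 0.3295]
eef_rot: [0.301, -0.009, 0.954, 0.003]
force: [1.1, 0.9, -0.8]
opening: 0.249
grasp_force: 15.0
```

```bash
python3 q.py
```

```text
u,y,h 0.1530744783243486 0.12495162740567209 0.13113092498805992 q 1.0519723927339681 rad 0.0910573587341985
tool force [-0.39728032  0.8720181   1.30436672] [0.18680651 0.31315827 0.09214003]
31 ((108.12498474121094, 100.69892883300781), (115.89981842041016, 21.501325607299805), 29.114336013793945)
turn [-0.     0.    -0.001] shift [-0.061 -0.452  0.004] clock 12.6
```

drive_tool:
  increments:
    - {"wx":0,"wy":0,"wz":0,"dx":-0.03,"dy":-0.06,"dz":0,"fingers":1}
    - {"wx":0,"wy":0,"wz":0,"dx":-0.05,"dy":-0.12,"dz":0,"fingers":1}
    - {"wx":0,"wy":0,"wz":0,"dx":-0.07,"dy":-0.18,"dz":0,"fingers":1}
    - {"wx":0,"wy":0,"wz":0,"dx":-0.09,"dy":-0.24,"dz":0,"fingers":1}
    - {"wx":0,"wy":0,"wz":0,"dx":-0.1,"dy":-0.3,"dz":0,"fingers":1}

```text
clock: 13.1
tcp_pos: [0.5527, 0.134, 0.3371]
eef_rot: [0.304, -0.008, 0.953, 0.004]
force: [13.4, 9.0, -4.1]
opening: 0.247
grasp_force: 15.1
```

```bash
python3 q.py
```

```text
u,y,h 0.16653648295530213 0.0961403998894498 0.1317415103246639 q 1.3960147974576544 rad 0.09396812941781939
tool force [-8.78397685  8.73016918 11.13208393] [ 1.24214932 -0.96889053  0.48329112]
15 ((166.63369750976562, 94.75737762451172), (5.728693008422852, 18.710851669311523), 4.61904764175415)
turn [ 0.001  0.005 -0.001] shift [ 0.066 -0.153  0.01 ] clock 13.15
```

drive_tool:
  increments:
    - {"wx":0,"wy":0,"wz":0,"dx":-0.02,"dy":-0.05,"dz":0,"fingers":1}
    - {"wx":0,"wy":0,"wz":0,"dx":-0.02,"dy":-0.1,"dz":0,"fingers":1}
    - {"wx":0,"wy":0,"wz":0,"dx":-0.02,"dy":-0.14,"dz":0,"fingers":1}
    - {"wx":0,"wy":0,"wz":0,"dx":-0.02,"dy":-0.17,"dz":0,"fingers":1}
    - {"wx":0,"wy":0,"wz":0,"dx":-0.02,"dy":-0.17,"dz":0,"fingers":1}

```text
clock: 13.65
tcp_pos: [0.5551, 0.118, 0.3389]
eef_rot: [0.305, -0.008, 0.952, 0.005]
force: [17.8, 15.2, -6.1]
opening: 0.238
grasp_force: 15.9
```

```bash
python3 q.py
```

```text
u,y,h 0.1697689591248558 0.08034630741699605 0.13201091709424592 q 1.5650919576925024 rad 0.09577051729865599
tool force [-11.32142915  14.89215838  15.41275686] [ 2.01957051 -1.55905798  1.07452492]
14 ((168.82212829589844, 79.52123260498047), (4.1525092124938965, 18.19672966003418), 1.8596622943878174)
turn [ 0.002  0.006 -0.002] shift [0.092 0.    0.012] clock 13.7
```

drive_tool:
  increments:
    - {"wx":0,"wy":0,"wz":0,"dx":0.02,"dy":-0.03,"dz":0,"fingers":1}
    - {"wx":0,"wy":0,"wz":0,"dx":0.02,"dy":-0.04,"dz":0,"fingers":1}
    - {"wx":0,"wy":0,"wz":0,"dx":0.02,"dy":-0.04,"dz":0,"fingers":1}

```text
clock: 14.0
tcp_pos: [0.5541, 0.1163, 0.3387]
eef_rot: [0.307, -0.009, 0.952, 0.007]
force: [25.5, 31.2, -8.2]
opening: 0.249
grasp_force: 16.2
```

```bash
python3 q.py
```

```text
u,y,h 0.16948047002480524 0.07938621774173944 0.13248458239288147 q 1.5751299844297166 rad 0.09548136662152978
tool force [-16.71393499  30.70844881  21.70573166] [ 4.03746567 -2.23028675  2.27460501]
17 ((168.15243530273438, 79.65058898925781), (18.19341278076172, 6.88660192489624), 88.36690521240234)
turn [ 0.005  0.009 -0.002] shift [0.082 0.016 0.017] clock 14.05
```

The handle is at the open stop: a further 4 mm of command moved the post only 1 mm, and the force climbed to 31 N. I'll open the fingers and back off along the valve axis.

drive_tool:
  increments:
    - {"wx":0,"wy":0,"wz":0,"dx":0,"dy":0,"dz":0,"fingers":0.0}
    - {"wx":0,"wy":0,"wz":0,"dx":0,"dy":0,"dz":0,"fingers":-0.2}
    - {"wx":0,"wy":0,"wz":0,"dx":0,"dy":0.04,"dz":0,"fingers":-0.2}
    - {"wx":0,"wy":0,"wz":0,"dx":0,"dy":0.04,"dz":0,"fingers":-0.2}

```text
clock: 14.45
tcp_pos: [0.5511, 0.1163, 0.3348]
eef_rot: [0.3, -0.009, 0.954, 0.003]
force: [0.4, 0.2, 0.9]
opening: 0.527
grasp_force: 0.0
```

drive_tool:
  increments:
    - {"wx":0,"wy":0,"wz":0,"dx":0,"dy":0,"dz":-0.3,"fingers":-0.2}
    - {"wx":0,"wy":0,"wz":0,"dx":0,"dy":0,"dz":-0.7,"fingers":-0.2}
    - {"wx":0,"wy":0,"wz":0,"dx":0,"dy":0,"dz":-1,"fingers":-0.2}
    - {"wx":0,"wy":0,"wz":0,"dx":0,"dy":0,"dz":-1,"fingers":-0.2}

```text
clock: 14.85
tcp_pos: [0.4936, 0.1149, 0.4214]
eef_rot: [0.304, -0.009, 0.953, 0.003]
force: [0.5, 0.1, 0.3]
opening: 0.594
grasp_force: 0.0
```

drive_tool:
  increments:
    - {"wx":0,"wy":0,"wz":0,"dx":0.4,"dy":0,"dz":-0.1,"fingers":-0.2}
    - {"wx":0,"wy":0,"wz":0,"dx":0.8,"dy":0,"dz":-0.2,"fingers":-0.2}
    - {"wx":0,"wy":0,"wz":0,"dx":1,"dy":0,"dz":-0.3,"fingers":-0.2}
    - {"wx":0,"wy":0,"wz":0,"dx":1,"dy":0,"dz":-0.3,"fingers":-0.2}

```text
clock: 15.25
tcp_pos: [0.3926, 0.1131, 0.3814]
eef_rot: [0.299, -0.009, 0.954, 0.002]
force: [0.6, 0.8, -0.2]
opening: 0.601
grasp_force: 0.0
```

```bash
python3 plug.py; python3 q.py
python3 - <<'E'
from h import *
z=np.load("top2.npz"); p,P=z["p"],z["P"]; L=(P-O)@M; h=L@N; u=L@U
m=(h>.147)&(h<.162)&(abs(L[...,1]-.08)<.05)&(u>.1)&(u<.2); print("post",m.sum(),np.median(u[m]),np.median(L[m][:,1]))
cv2.imwrite("pics/t5.png",cv2.resize(p[90:240,140:340,::-1],(800,600),interpolation=cv2.INTER_CUBIC))
E
```

```text
147 ((570.46728515625, -82.91300964355469), (25.836599349975586, 44.23424530029297), 89.9640121459961) 0.11633397037325821
167 ((570.9072265625, -81.23136901855469), (64.21295928955078, 49.91253662109375), 0.7057157158851624) 0.07161536053942696
u,y,h 0.06112824340685359 0.07773750106661363 0.26044828496640887 q -1.7296801857175044 rad 0.01303595104483857
tool force [-0.34115229  0.44653456  0.03519156] [0.0305599  0.37136818 0.01945756]
204 ((113.47238159179688, 79.21826934814453), (116.4058837890625, 25.283607482910156), 0.3248865306377411)
turn [-0.001  0.    -0.001] shift [-0.964  0.021  1.3  ] clock 15.35
post 48 0.16039319449584896 0.08017251400122921
```

View pics/t5.png

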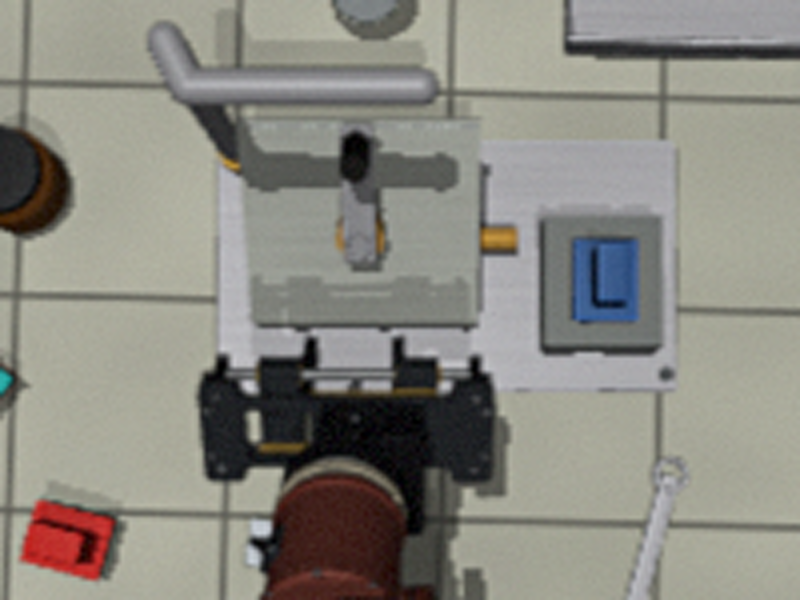

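The top view shows the arm pointing straight up the slope (post at (355,155)) and within about 0.3° of fully open. The plug is still home at (605,280), and the gripper is clear of everything. I'll hand the job in.

```bash
python3 -c "
from cell import job
print(job.close_job())"
```

```text
the job is handed in; nothing more can be done
None
```

The plug sits home in the socket and was let go before the valve was touched; the handle is at its open stop, the gripper is clear, and I handed the job in at about 15 s on the clock.

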